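# Clamp a heat sink in the bench fixture

## Robot

A 6-joint arm with a two-finger parallel gripper is mounted at the origin on the work surface. World frame = base frame: x ahead of the robot, y to its left, z up, the work surface at z = 0. Lengths are in m, angles in degrees, forces in N, time in s.
With the tool pointing down it reaches from about 0.3 to 0.75 m from the base axis. Payload 8.5 kg.
Tool frame: the origin (TCP) lies at the very end of the fingers, on their centre line; the grasp point (between the pads) lies 19 mm behind it (env.pinch_z is the distance from the TCP to the grasp point, in m); z points along the fingers, y is the line along which they close (so a half turn about z gives the same grasp; the last joint's range is limited). The gripper opens to 85 mm and grips with 20 to 120 N. Pads are 22 mm wide; open, the fingers measure 114 mm over their backs; the gripper's body (76 mm by 85 mm) begins 54 mm behind the grasp point. The pads swing forward as they close: fully open they stand 13 mm farther back than shut.
Start: joints at [60.487, 21.807, 74.336, -0, 83.858, -12.336], TCP at [0.162, 0.525, 0.231] pointing down, gripper open.
Joint ranges: [-178.18, 178.18], [-50.72, 133.34], [12.68, 142.11], [-81.47, 261.47], [9.98, 163.14], [-165.26, 165.26]. Speed limits (degrees/s): [136.94, 136.94, 180, 180, 180, 180].

## Interface

Orientations are given as a 3x3 rotation matrix whose columns are the frame's x, y, z axes.
In Python, from rig import env, viewer gives the robot as it stands.
- The arm moves only by the tool drive_tool, never from a script. Its argument "series" is a list of rows, each a list of 3 entries, a list of its own where there are three numbers: the shift along the tool's x, y, z in m, then the turn about the tool's z in degrees, then the finger opening in m, from 0 to 0.0854. A call has 1 to 20 rows; each row is the pose to reach, as a shift and turn from the pose commanded when the call began, along the tool's axes at that moment; what a row does not reach only later rows make up. A row lasts 1/10 s, in which the tool goes at most 50 mm and 8.59 degrees, less where a joint would pass 70% of its speed; a pose out of reach is approached as far as the arm can. A call with a gripper value outside its range is refused whole. The fingers move at their own pace and stop on an object; "newtons" is the grip in N (left out, the last holds). Time passes only in rows, so rows that repeat a pose let the fingers close. It gives the time, the measured TCP pose, the force, the opening and the grip force at its end, in the units of the state.
- env.observe(): the state, without advancing time (a new reading comes with each control period).
- viewer.get_image(name): name is "scene" or "top" or "wrist"; returns a dict with "img" (384x512x3 uint8, red, green, blue), "depth" (384x512 float32, m along the optical axis (not along the pixel's ray), 0 where there is no reading), "camera_matrix" (3x3 intrinsics, pixels), "distortion" ([k1, k2, p1, p2, k3] as OpenCV has them; the pictures are not rectified), "rvec" (rotation vector, rad) and "tvec" (3), from world to camera coordinates, as OpenCV has them. Camera axes: x right, y down, z forward; pixel columns grow to the right and rows downward; lengths in m; the calibration is good to about 2 mm. A picture is of the moment at which its call begins.
- env.close_job(): hands the job in; it is judged then, once.
The state is a dict: "time_s": time; "q": joint angles; "qvel": joint speeds; "joint_efforts": joint torques, N m; "position": TCP position; "tool_rot": TCP orientation; "ft_force": force on the tool from outside, world axes, zero at the start; "wrist_torque": the same for the moment, N m; "grip_width": finger opening in m; "gripper_force": force on a finger pad.
Only numpy, scipy, OpenCV 4.12 (cv2) and the standard library are available. Lean on these libraries where they do the work, as an engineer would, in place of code of your own. Each camera call takes 0.05 s, during which the arm holds its last target. There are 200 camera calls.

## Task

Slide the finned heat sink along its guides until it is fully home against the end stop of the fixture, then turn the T-handle clockwise (seen from above) until the rising resistance tells you that the foot clamps it firmly, and let go. Do not overtighten: the foot must not crush the fins. Leave the other things on the bench where they are.

Things in the scene. Friction and masses are not known exactly. Their poses are not given: they have to be found in the camera images.
- nest: Aluminium base of the fixture, fixed: plate 235 x 70 x 12 mm, from -150 to +85 mm along its x. Origin: on the bench, under the clamp screw's axis; x runs along the guides towards the end stop, z up. Two guide strips (x -60 to +30 mm, tops 26 mm above the bench) leave a channel 38.5 mm wide, closed at x = +30 mm by the end stop (top 30 mm above the bench).
- end_stop (a point): Centre of the end stop's face that the heat sink must meet, 23 mm above the bench, 30 mm past the screw axis; same axes as the nest.
- heat_sink: Loose bare aluminium bar, 120 long (its x) x 36 wide x 22 mm high, 0.15 to 0.31 kg: fins on the near 80 mm, a solid block on the far 40 mm, which goes under the clamp. Origin: centre of its underside, 12 mm above the bench on the plate. It starts in the channel, its x along the nest's x, 25 to 45 mm short of the stop.
- clamp: Screw clamp standing on the nest, same origin and axes: grey post behind the stop, arm over the channel (68 to 90 mm above the bench; boss 30 mm in diameter, top 94 mm), vertical screw with a round rubber foot 28 mm in diameter, which starts 3 to 9 mm above the heat sink.
- tee: Steel T-handle on the screw: bar 64 long x 10 wide x 12 mm high on a stem 9 mm thick. Origin: centre of the bar, on the vertical screw axis, 125 mm above the bench; x along the bar. It turns about the vertical at constant height; clockwise from above lowers the foot 3 mm per rad. Start angle and foot height are random: 1.0 to 3.0 rad until the foot meets the part (regrasp).
- spare_sink: Bystander: a shorter loose heat sink, 70 x 36 x 22 mm, lying on the bench left of the fixture. Origin: centre of the underside.
- spool: Bystander: flanged spool of solder, 48 mm in diameter, 35 mm high, left of the fixture. Origin: centre of the underside.
- driver: Bystander: screwdriver, 160 mm long, lying on the bench right of the fixture. Origin on its underside near the middle.
- jar: Bystander: amber glass jar, 48 mm in diameter, 60 mm high. Origin: centre of the underside.
- tip_cup: Bystander: grey plastic cup, 64 mm in diameter, 50 mm high. Origin: centre of the underside.
- parts_tray: Bystander: blue divided tray, 120 x 90 x 30 mm. Origin: centre of the underside.
- sink_near (a point): Middle of the heat sink's near end face (60 mm before its centre, 11 mm above its underside), which sticks out of the guides towards the robot; when home it is 90 mm before the screw axis.
- tee_grip (a point): Centre of the T-handle's bar, gripped across its 10 mm width. Turning freely takes 0.07 N m of friction (when you stop, -0.07 to +0.07 N m may remain). Once the foot presses, resistance rises by 0.003 N m per N of clamping, some 0.3 N m per rad. Stop at a felt 0.12 to 0.18 N m, or at a rise of 0.15 within one grasp; twice that crushes the fins. Let go, the screw holds some 25 N.

How it is judged:
By the outcome, as a careful person would: the job done as asked, in the order asked, and still so for the second after the job is handed in, with the robot touching nothing.
It also fails if it takes over 72 s, if anything falls off the work surface, if the arm or the gripper's body presses on something with over 40 N, if the wrist force passes 120 N, or if a joint passes its speed limit or range.

## Working session

There is one attempt and no reset: what is moved stays moved. The work goes in short steps, Python scripts to look and compute and a tool call to move; the robot and the scene stay as the last step left them, time stands still between calls to the robot, and variables do not carry over. Pictures are saved under pics/ and viewed, at most 10 in all, crops included, and the job is handed in when it is done.

Besides the shell and the picture viewer there is one more tool, called after "Request:" as name([rows], argument=value, ...), one row to a line, values as JSON. drive_tool: Moves the arm, as the interface text tells. Its arguments: {"type":"object","properties":{"series":{"type":"array"},"newtons":{"type":"number"}},"required":["series"]}

```bash
mkdir -p pics; ls
python3 - <<'E'
from rig import env, viewer
import cv2,numpy as np
s=env.observe()
for k,v in s.items(): print(k,np.round(v,3).tolist())
for n in("top","scene"):
    d=viewer.get_image(n); cv2.imwrite(f"pics/{n}1.png",d["img"][:,:,::-1]); np.savez(f"{n}1.npz",**d)
E
```

```text
pics
time_s 0.0
q [60.486, 21.84, 74.385, 0.002, 83.857, -12.334]
qvel [-0.011, 0.039, 0.022, -0.076, 0.068, 0.109]
joint_efforts [-0.001, -44.847, -23.128, -0.0, 0.005, 0.0]
position [0.162, 0.525, 0.231]
tool_rot [[-0.955, 0.295, -0.001], [0.295, 0.955, -0.001], [0.0, -0.001, -1.0]]
ft_force [-0.338, 0.174, -0.593]
wrist_torque [-0.027, 0.045, -0.061]
gripper_force 0.0
grip_width 0.085
```

View pics/top1.png

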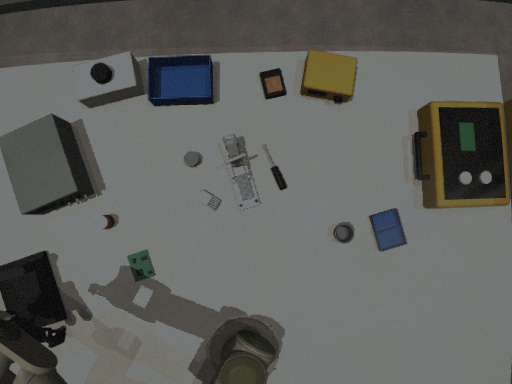

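View pics/scene1.png

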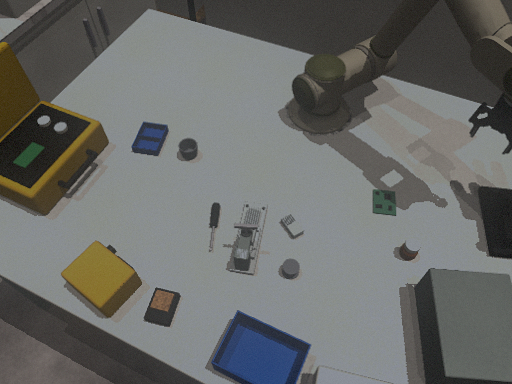

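The top view shows the fixture at about (241,175), with the tee bar near (238,157) and the heat sink's fins near (246,187). The robot base is at (243,365). I'll write the geometry helper and zoom in.

```bash
cat > h.py <<'E'
import cv2,numpy as np
def w(d,px,z=None):
    "world points of pixels; z: height of the plane, None: from depth"
    px=np.array(px,float).reshape(-1,2); K=d["camera_matrix"]
    n=cv2.undistortPoints(px.reshape(-1,1,2),K,d["distortion"]).reshape(-1,2)
    r=np.c_[n,np.ones(len(n))]; R=cv2.Rodrigues(d["rvec"])[0]; t=np.ravel(d["tvec"])
    c=-R.T@t; rw=r@R
    if z is None:
        s=np.array([d["depth"][int(round(v)),int(round(u))] for u,v in px])
    else: s=(z-c[2])/rw[:,2]
    return c+rw*s[:,None]
def p(d,X):
    return cv2.projectPoints(np.array(X,float).reshape(-1,1,3),d["rvec"],d["tvec"],d["camera_matrix"],d["distortion"])[0].reshape(-1,2)
E
python3 - <<'E'
from h import *
d=np.load("top1.npz")
np.set_printoptions(precision=3,suppress=True)
print(w(d,[(238,157),(246,187),(234,137),(238,208),(258,205),(208,198),(192,158),(243,365)]))
# points by height in the fixture zone
vv,uu=np.mgrid[125:215,215:290]
P=w(d,np.c_[uu.ravel(),vv.ravel()])
print(np.histogram(P[:,2],np.arange(-.005,.15,.006)))
m=(P[:,2]>.118)&(P[:,2]<.14);print(m.sum(),P[m].mean(0)); q=P[m][:,:2]-P[m][:,:2].mean(0); print(np.linalg.svd(q)[2], q.std(0))
m=(P[:,2]>.007)&(P[:,2]<.016);print(cv2.minAreaRect(P[m][:,:2].astype(np.float32)))
im=d["img"][120:220,205:300,::-1]; cv2.imwrite("pics/crop1.png",cv2.convertScaleAbs(cv2.resize(im,None,fx=6,fy=6,interpolation=cv2.INTER_CUBIC),alpha=1.6))
E
```

```text
[[ 0.619 -0.002  0.132]
 [ 0.538 -0.022  0.02 ]
 [ 0.688  0.01   0.09 ]
 [ 0.472  0.006 -0.002]
 [ 0.48  -0.059 -0.002]
 [ 0.506  0.101  0.023]
 [ 0.635  0.149  0.035]
 [ 0.04  -0.002  0.214]]
(array([3066, 1718,  430,  294,  282,  178,  222,   31,    2,    0,    0,
          2,    0,    3,    7,  158,  134,    4,    1,    0,    2,    8,
         57,   15,    0]), array([-0.005,  0.001,  0.007,  0.013,  0.019,  0.025,  0.031,  0.037,
        0.043,  0.049,  0.055,  0.061,  0.067,  0.073,  0.079,  0.085,
        0.091,  0.097,  0.103,  0.109,  0.115,  0.121,  0.127,  0.133,
        0.139,  0.145]))
82 [0.617 0.008 0.13 ]
[[ 0.349 -0.937]
 [ 0.937  0.349]] [0.007 0.017]
((0.5873186588287354, -0.041261278092861176), (0.22739668190479279, 0.25099486112594604), 85.48277282714844)
```

View pics/crop1.png

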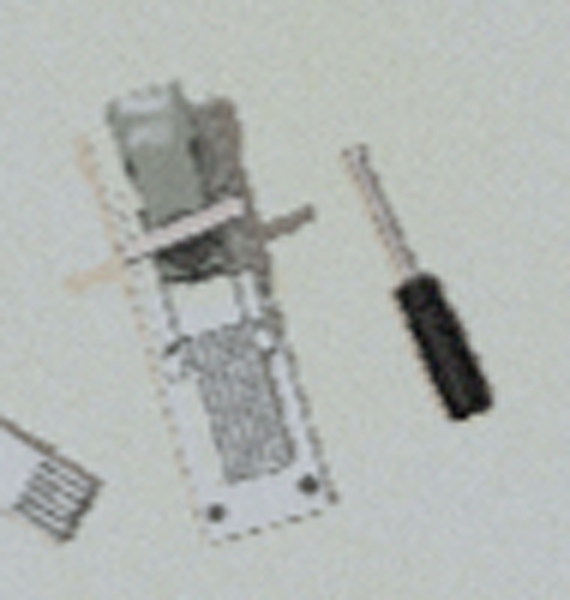

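Run:
```python
from h import *
d=np.load("top1.npz")
np.set_printoptions(precision=4,suppress=True)
c=lambda *a:[(205+x/6-.4,120+y/6-.4) for x,y in a]
b=w(d,c((125,252),(242,205)),.131);print("bar",b,b.mean(0),np.linalg.norm(b[0]-b[1]),np.degrees(np.arctan2(*(b[0]-b[1])[1::-1])))
n=w(d,c((208,543),(337,498)),.012);print("plate near",n,n.mean(0),np.linalg.norm(n[0]-n[1]))
h=w(d,c((228,484),(293,468)),.030);print("sink near",h,h.mean(0),np.linalg.norm(h[0]-h[1]))
v=b.mean(0)-n.mean(0);print("axis",np.degrees(np.arctan2(v[1],v[0])),np.hypot(*v[:2]),np.degrees(np.arctan2(*(n[0]-n[1])[1::-1]))-90)
```

```text
bar [[ 0.6067  0.0355  0.131 ]
 [ 0.6283 -0.0225  0.131 ]] [0.6175 0.0065 0.131 ] 0.061959815893305195 110.43751922797425
plate near [[ 0.4645  0.0019  0.012 ]
 [ 0.4868 -0.0682  0.012 ]] [ 0.4757 -0.0331  0.012 ] 0.07365576162281315
sink near [[ 0.4953 -0.01    0.03  ]
 [ 0.5029 -0.0448  0.03  ]] [ 0.4991 -0.0274  0.03  ] 0.035594784026959765
axis 15.610526310591151 0.14728570642478586 17.632368060746856
```

Request:
drive_tool([
  [[-0.475, -0.434, 0], 57, 0.085],
  [[-0.475, -0.434, 0], 57, 0.085],
  [[-0.475, -0.434, 0], 57, 0.085],
  [[-0.475, -0.434, 0], 57, 0.085],
  [[-0.475, -0.434, 0], 57, 0.085],
  [[-0.475, -0.434, 0], 57, 0.085],
  [[-0.475, -0.434, 0], 57, 0.085],
  [[-0.475, -0.434, 0], 57, 0.085],
  [[-0.475, -0.434, 0], 57, 0.085],
  [[-0.475, -0.434, 0], 57, 0.085],
  [[-0.475, -0.434, 0], 57, 0.085],
  [[-0.475, -0.434, 0], 57, 0.085],
  [[-0.475, -0.434, 0], 57, 0.085],
  [[-0.475, -0.434, 0], 57, 0.085],
  [[-0.475, -0.434, 0], 57, 0.085],
  [[-0.475, -0.434, 0], 57, 0.085],
  [[-0.475, -0.434, 0], 57, 0.085],
  [[-0.475, -0.434, 0], 57, 0.085],
])

```text
time_s: 1.9
position: [0.4877, -0.0286, 0.2316]
tool_rot: [[-0.274, 0.962, 0.0], [0.962, 0.274, -0.0], [-0.0, 0.0, -1.0]]
ft_force: [0.8, 0.0, -0.5]
grip_width: 0.0848
gripper_force: 0.0
```

Run:
```python
from rig import env, viewer
import cv2,numpy as np
s=env.observe()
for k in("time_s","q","position","tool_rot","ft_force"): print(k,np.round(s[k],4).tolist())
d=viewer.get_image("wrist"); cv2.imwrite("pics/wr1.png",d["img"][:,:,::-1]); np.savez("wr1.npz",**d)
```

```text
time_s 1.9
q [-17.2688, 15.6177, 83.678, 0.0002, 80.6872, -33.1738]
position [0.4877, -0.0286, 0.2316]
tool_rot [[-0.274, 0.9617, 0.0003], [0.9617, 0.274, -0.0001], [-0.0002, 0.0003, -1.0]]
ft_force [0.7688, 0.0271, -0.4829]
```

View pics/wr1.png

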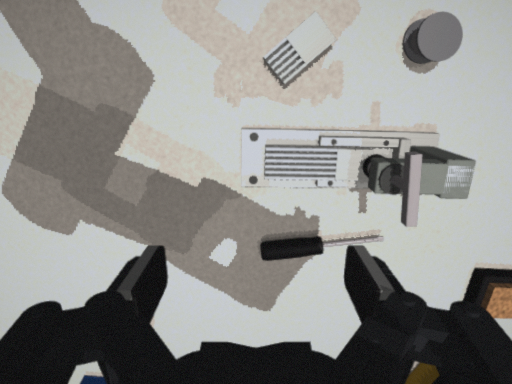

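The wrist view shows the plate's near end at column 243 (rows 128–187), the sink's near end at (265,143)–(265,178) and the tee bar at (413,153)–(411,225).

Run:
```python
from h import *
np.set_printoptions(precision=4,suppress=True)
d=np.load("wr1.npz")
R=np.array([[-.274,.9617],[.9617,.274]])
b=w(d,[(413,153),(411,225)],.131);n=w(d,[(243,128),(243,187)],.012);h=w(d,[(265,143),(265,178)],.034);f=w(d,[(243,128),(437,132)],.012)
print("depth z",w(d,[(412,190),(300,162),(256,160)])[:,2])
for k,x in dict(bar=b,plate=n,sink=h).items(): print(k,x.mean(0),np.linalg.norm(x[0]-x[1]),np.degrees(np.arctan2(*(x[0]-x[1])[1::-1])))
v=b.mean(0)-n.mean(0);a=np.arctan2(v[1],v[0]);print("axis",np.degrees(a),np.hypot(*v[:2]))
e=f[1]-f[0];print("edge axis",np.degrees(np.arctan2(e[1],e[0])),np.linalg.norm(e))
v=b.mean(0)-h.mean(0);print("sink",np.degrees(np.arctan2(v[1],v[0])),np.hypot(*v[:2]))
```

```text
depth z [0.1309 0.0188 0.0111]
bar [0.6127 0.0068 0.131 ] 0.06339152823969027 113.19629522490723
plate [ 0.4731 -0.0317  0.012 ] 0.07098928954305495 105.23930800405437
sink [ 0.4969 -0.0229  0.034 ] 0.039737681753192096 106.42200496032736
axis 15.413667622537485 0.14485001227068905
edge axis 15.116008207937066 0.22802623234146596
sink 14.398636090046152 0.11956950798991692
```

Request:
drive_tool([
  [[0, -0.013, 0.04], 0.5, 0],
  [[0, -0.026, 0.08], 0.5, 0],
  [[0, -0.026, 0.11], 0.5, 0],
  [[0, -0.026, 0.14], 0.5, 0],
  [[0, -0.026, 0.17], 0.5, 0],
  [[0, -0.026, 0.19], 0.5, 0],
  [[0, -0.026, 0.205], 0.5, 0],
  [[0, -0.026, 0.211], 0.5, 0],
  [[0, -0.026, 0.211], 0.5, 0],
  [[0, -0.026, 0.211], 0.5, 0],
  [[0, -0.026, 0.211], 0.5, 0],
  [[0, -0.026, 0.211], 0.5, 0],
])

```text
time_s: 3.15
position: [0.4633, -0.0366, 0.0209]
tool_rot: [[-0.264, 0.964, 0.001], [0.964, 0.264, -0.0], [-0.001, 0.001, -1.0]]
ft_force: [0.2, -0.8, -0.6]
grip_width: -0.0
gripper_force: 0.0
```

Run:
```python
from rig import env, viewer
import cv2,numpy as np
d=viewer.get_image("wrist"); cv2.imwrite("pics/wr2.png",d["img"][:,:,::-1])
```

```text
(no output)
```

View pics/wr2.png

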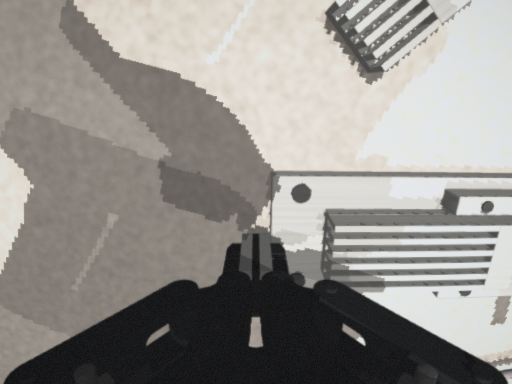

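The closed fingertip is at about (257,250). The sink's near face is at column 327, roughly 19 mm ahead. I'll shift 3 mm along tool x and push.

Request:
drive_tool([
  [[0.003, 0.005, 0.001], 0, 0],
  [[0.003, 0.012, 0.001], 0, 0],
  [[0.003, 0.016, 0.001], 0, 0],
  [[0.003, 0.019, 0.001], 0, 0],
  [[0.003, 0.022, 0.001], 0, 0],
  [[0.003, 0.025, 0.001], 0, 0],
  [[0.003, 0.028, 0.001], 0, 0],
  [[0.003, 0.031, 0.001], 0, 0],
  [[0.003, 0.034, 0.001], 0, 0],
  [[0.003, 0.037, 0.001], 0, 0],
  [[0.003, 0.04, 0.001], 0, 0],
  [[0.003, 0.042, 0.001], 0, 0],
  [[0.003, 0.044, 0.001], 0, 0],
  [[0.003, 0.045, 0.001], 0, 0],
  [[0.003, 0.045, 0.001], 0, 0],
])

```text
time_s: 4.7
position: [0.5059, -0.0217, 0.0194]
tool_rot: [[-0.264, 0.964, 0.0], [0.964, 0.264, -0.0], [-0.0, 0.0, -1.0]]
ft_force: [-0.0, 0.1, 0.1]
grip_width: 0.0001
gripper_force: 0.1
```

Request:
drive_tool([
  [[0, 0.001, 0], 0, 0],
  [[0, 0.002, 0], 0, 0],
  [[0, 0.003, 0], 0, 0],
  [[0, 0.004, 0], 0, 0],
  [[0, 0.005, 0], 0, 0],
  [[0, 0.006, 0], 0, 0],
])

```text
time_s: 5.3
position: [0.5115, -0.0202, 0.0193]
tool_rot: [[-0.264, 0.964, -0.0], [0.964, 0.264, -0.0], [0.0, -0.0, -1.0]]
ft_force: [-2.7, -0.1, 1.2]
grip_width: 0.0003
gripper_force: 1.0
```

Request:
drive_tool([
  [[0, 0.001, 0], 0, 0],
  [[0, 0.002, 0], 0, 0],
  [[0, 0.003, 0], 0, 0],
  [[0, 0.004, 0], 0, 0],
])

```text
time_s: 5.7
position: [0.5152, -0.0191, 0.0193]
tool_rot: [[-0.264, 0.964, -0.001], [0.964, 0.264, -0.0], [0.0, -0.001, -1.0]]
ft_force: [-5.9, -1.6, 2.4]
grip_width: -0.0001
gripper_force: 3.3
```

Request:
drive_tool([
  [[0, 0.001, 0], 0, 0],
  [[0, 0.002, 0], 0, 0],
  [[0, 0.002, 0], 0, 0],
])

```text
time_s: 6.0
position: [0.5153, -0.019, 0.0192]
tool_rot: [[-0.265, 0.964, -0.005], [0.964, 0.265, -0.001], [0.001, -0.005, -1.0]]
ft_force: [-11.6, -6.3, 6.9]
grip_width: 0.0004
gripper_force: 6.4
```

Request:
drive_tool([
  [[0, -0.01, 0], 0, 0],
  [[0, -0.03, -0.01], 0, 0],
  [[0, -0.04, -0.05], 0, 0],
  [[0, -0.04, -0.1], 0, 0.05],
  [[0, -0.04, -0.15], 0, 0.05],
  [[0, -0.04, -0.2], -3, 0.05],
  [[0, 0.01, -0.21], -6, 0.05],
  [[0, 0.06, -0.21], -6, 0.05],
  [[-0.001, 0.09, -0.21], -6, 0.05],
  [[-0.001, 0.104, -0.21], -6, 0.05],
  [[-0.001, 0.104, -0.21], -6, 0.05],
  [[-0.001, 0.104, -0.21], -6, 0.05],
  [[-0.001, 0.104, -0.21], -6, 0.05],
])

```text
time_s: 7.3
position: [0.6171, 0.0077, 0.2296]
tool_rot: [[-0.363, 0.932, 0.0], [0.932, 0.363, 0.0], [-0.0, 0.0, -1.0]]
ft_force: [-0.1, -0.5, -0.1]
grip_width: 0.0502
gripper_force: 0.0
```

Run:
```python
from rig import env, viewer
import cv2,numpy as np
d=viewer.get_image("wrist"); cv2.imwrite("pics/wr3.png",d["img"][:,:,::-1]); np.savez("wr3.npz",**d)
s=env.observe()
for k in("time_s","q","position","tool_rot","ft_force"): print(k,np.round(s[k],4).tolist())
```

```text
time_s 7.35
q [-10.2645, 28.7508, 63.0132, 0.0028, 88.2096, -31.5644]
position [0.6172, 0.0077, 0.2297]
tool_rot [[-0.3632, 0.9317, 0.0005], [0.9317, 0.3632, -0.0], [-0.0002, 0.0004, -1.0]]
ft_force [-0.6941, 0.5289, -0.9024]
```

View pics/wr3.png

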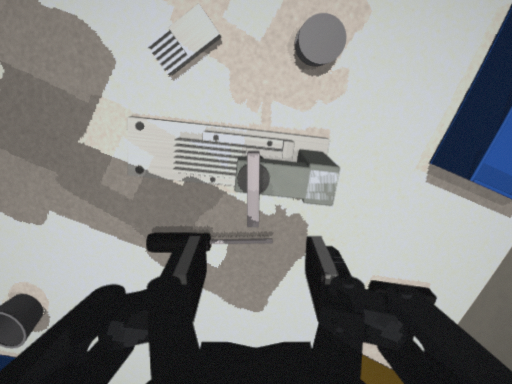

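The tee bar runs from (253,153) to (253,226), now lined up with the tool's x. The sink's near end is at (175,138)–(173,171).

Run:
```python
from h import *
np.set_printoptions(precision=4,suppress=True)
d=np.load("wr3.npz")
R=np.array([[-.3632,.9317],[.9317,.3632]])
P0=np.array([.6172,.0077])
b=w(d,[(253.5,152.5),(253,226.5)],.131)
h=w(d,[(175,138),(173,170)],.034)
print("depth z",w(d,[(253,190)])[:,2])
for k,x in dict(bar=b,sink=h).items(): print(k,x.mean(0),np.linalg.norm(x[0]-x[1]),np.degrees(np.arctan2(*(x[0]-x[1])[1::-1])),"tool",R.T@(x.mean(0)[:2]-P0))
v=b.mean(0)-h.mean(0);print("sink",np.degrees(np.arctan2(v[1],v[0])),np.hypot(*v[:2]))
g=d["img"][:,:,::-1][140:235,235:275]
# bar segmentation by depth
vv,uu=np.mgrid[130:240,230:280];P=w(d,np.c_[uu.ravel(),vv.ravel()]);m=(P[:,2]>.124)&(P[:,2]<.138)
r=cv2.minAreaRect(P[m][:,:2].astype(np.float32));print(m.sum(),r,R.T@(np.array(r[0])-P0))
```

```text
depth z [0.1296]
bar [0.6152 0.007  0.131 ] 0.06313547001993004 110.81750808686327 tool [ 0.0001 -0.0021]
sink [ 0.5293 -0.0148  0.034 ] 0.036151586877085355 103.43590305480588 tool [ 0.011  -0.0901]
sink 14.238701867380504 0.08867461726807584
941 ((0.614993691444397, 0.006905637681484222), (0.009880526922643185, 0.06368324160575867), 20.94775390625) [ 0.0001 -0.0023]
```

Request:
drive_tool([
  [[0, -0.002, 0.03], 0.4, 0.05],
  [[0, -0.002, 0.06], 0.4, 0.05],
  [[0, -0.002, 0.09], 0.4, 0.05],
  [[0, -0.002, 0.11], 0.4, 0.05],
  [[0, -0.002, 0.123], 0.4, 0.05],
  [[0, -0.002, 0.123], 0.4, 0.05],
  [[0, -0.002, 0.123], 0.4, 0.05],
  [[0, -0.002, 0.123], 0.4, 0.0],
  [[0, -0.002, 0.123], 0.4, 0.0],
  [[0, -0.002, 0.123], 0.4, 0.0],
  [[0, -0.002, 0.123], 0.4, 0.0],
  [[0, -0.002, 0.123], 0.4, 0.0],
  [[0, -0.002, 0.123], 0.4, 0.0],
], newtons=50)

```text
time_s: 8.65
position: [0.6152, 0.0068, 0.1072]
tool_rot: [[-0.357, 0.934, -0.001], [0.934, 0.357, -0.001], [-0.0, -0.001, -1.0]]
ft_force: [-5.0, -2.3, 5.9]
grip_width: 0.0091
gripper_force: 49.6
```

```bash
cat > o.py <<'E'
from rig import env, viewer
import numpy as np
T=[]
for i in range(4):
    viewer.get_image("wrist"); s=env.observe(); T.append(np.r_[s["wrist_torque"],s["ft_force"]])
r=np.array(s["tool_rot"])
print(round(s["time_s"],2),"torque",np.round(np.mean(T,0),3),"tz each",np.round(np.array(T)[:,2],3),"yaw",np.degrees(np.arctan2(r[1][0],r[0][0])).round(2),"q6",np.round(s["q"][5],1),"pos",np.round(s["position"],4),"w",round(float(s["grip_width"]),4))
E
python3 o.py
```

```text
8.85 torque [-0.34   0.913  0.008 -5.37  -2.308  5.584] tz each [ 0.004  0.021  0.044 -0.037] yaw 110.92 q6 -31.3 pos [0.6152 0.0068 0.1072] w 0.0088
```

Request:
drive_tool([
  [[0, 0, 0], 7, 0],
  [[0, 0, 0], 14, 0],
  [[0, 0, 0], 21, 0],
  [[0, 0, 0], 28, 0],
  [[0, 0, 0], 35, 0],
  [[0, 0, 0], 42, 0],
  [[0, 0, 0], 49, 0],
  [[0, 0, 0], 54, 0],
  [[0, 0, 0], 55, 0],
  [[0, 0, 0], 55, 0],
])

```text
time_s: 9.85
position: [0.6164, 0.0067, 0.1072]
tool_rot: [[0.559, 0.829, 0.002], [0.829, -0.559, -0.001], [0.0, 0.002, -1.0]]
ft_force: [-0.5, -3.0, 4.8]
grip_width: 0.0091
gripper_force: 49.7
```

```bash
python3 o.py
```

```text
10.05 torque [-0.512  0.137 -0.077 -0.772 -3.245  5.824] tz each [-0.085 -0.091 -0.046 -0.088] yaw 56.03 q6 23.6 pos [0.6164 0.0067 0.1072] w 0.0094
```

Request:
drive_tool([
  [[0, 0, 0], 3, 0],
  [[0, 0, 0], 6, 0],
  [[0, 0, 0], 9, 0],
  [[0, 0, 0], 12, 0],
])

```text
time_s: 10.45
position: [0.6166, 0.0065, 0.1072]
tool_rot: [[0.72, 0.694, 0.002], [0.694, -0.72, -0.001], [0.001, 0.002, -1.0]]
ft_force: [0.2, -4.2, 5.5]
grip_width: 0.0089
gripper_force: 49.6
```

```bash
python3 o.py
```

```text
10.65 torque [-0.654  0.014 -0.058 -0.09  -3.889  5.318] tz each [-0.018 -0.075 -0.082 -0.059] yaw 44.02 q6 35.6 pos [0.6166 0.0065 0.1072] w 0.0094
```

Request:
drive_tool([
  [[0, 0, 0], 3, 0],
  [[0, 0, 0], 6, 0],
  [[0, 0, 0], 9, 0],
  [[0, 0, 0], 12, 0],
])

```text
time_s: 11.05
position: [0.6167, 0.0063, 0.1072]
tool_rot: [[0.849, 0.529, 0.002], [0.529, -0.849, -0.002], [0.001, 0.003, -1.0]]
ft_force: [1.0, -4.3, 3.8]
grip_width: 0.009
gripper_force: 49.6
```

```bash
python3 o.py
```

```text
11.25 torque [-0.764 -0.101 -0.073  1.067 -4.969  5.129] tz each [-0.033 -0.068 -0.079 -0.111] yaw 32.02 q6 47.6 pos [0.6167 0.0063 0.1072] w 0.0092
```

Request:
drive_tool([
  [[0, 0, 0], 3, 0],
  [[0, 0, 0], 6, 0],
  [[0, 0, 0], 9, 0],
  [[0, 0, 0], 12, 0],
])

```text
time_s: 11.65
position: [0.6168, 0.0061, 0.1072]
tool_rot: [[0.94, 0.34, 0.003], [0.34, -0.94, -0.002], [0.002, 0.003, -1.0]]
ft_force: [1.1, -6.2, 3.7]
grip_width: 0.0089
gripper_force: 49.6
```

```bash
python3 o.py
```

```text
11.85 torque [-0.943 -0.185 -0.041  1.571 -6.007  4.324] tz each [-0.052 -0.004 -0.042 -0.063] yaw 20.01 q6 59.6 pos [0.6168 0.0061 0.1072] w 0.0088
```

Request:
drive_tool([
  [[0, 0, 0], 3, 0],
  [[0, 0, 0], 6, 0],
  [[0, 0, 0], 9, 0],
  [[0, 0, 0], 12, 0],
])

```text
time_s: 12.25
position: [0.6169, 0.0059, 0.1072]
tool_rot: [[0.99, 0.138, 0.003], [0.138, -0.99, -0.002], [0.003, 0.003, -1.0]]
ft_force: [1.7, -8.2, 5.4]
grip_width: 0.0091
gripper_force: 49.6
```

```bash
python3 o.py
```

```text
12.45 torque [-1.131 -0.216 -0.031  1.864 -7.277  3.934] tz each [-0.03  -0.029 -0.049 -0.014] yaw 8.0 q6 71.6 pos [0.6169 0.0059 0.1072] w 0.0089
```

Request:
drive_tool([
  [[0, 0, 0], 3, 0],
  [[0, 0, 0], 6, 0],
  [[0, 0, 0], 9, 0],
  [[0, 0, 0], 12, 0],
])

```text
time_s: 12.85
position: [0.6169, 0.0056, 0.1072]
tool_rot: [[0.997, -0.072, 0.003], [-0.072, -0.997, -0.003], [0.003, 0.003, -1.0]]
ft_force: [1.4, -9.0, 3.0]
grip_width: 0.0091
gripper_force: 49.5
```

```bash
python3 o.py
```

```text
13.05 torque [-1.273 -0.225 -0.066  1.723 -8.736  4.82 ] tz each [-0.024 -0.074 -0.049 -0.117] yaw -4.0 q6 83.6 pos [0.6169 0.0056 0.1072] w 0.0088
```

Request:
drive_tool([
  [[0, 0.001, 0], 3, 0],
  [[0, 0.0015, 0], 6, 0],
  [[0, 0.0015, 0], 9, 0],
  [[0, 0.0015, 0], 12, 0],
])

```text
time_s: 13.45
position: [0.6169, 0.0053, 0.1072]
tool_rot: [[0.961, -0.277, 0.003], [-0.277, -0.961, -0.001], [0.003, -0.0, -1.0]]
ft_force: [2.5, -2.2, 3.6]
grip_width: 0.0089
gripper_force: 49.6
```

```bash
python3 o.py
```

```text
13.65 torque [-0.47  -0.424 -0.023  3.056 -2.819  5.199] tz each [-0.021 -0.039 -0.042  0.01 ] yaw -15.92 q6 95.4 pos [0.6168 0.0053 0.1072] w 0.0091
```

Request:
drive_tool([
  [[0, 0, 0], 3, 0],
  [[0, 0, 0], 6, 0],
  [[0, 0, 0], 9, 0],
  [[0, 0, 0], 12, 0],
])

```text
time_s: 14.05
position: [0.6168, 0.0051, 0.1072]
tool_rot: [[0.883, -0.47, 0.003], [-0.47, -0.883, -0.001], [0.003, -0.0, -1.0]]
ft_force: [3.1, -4.7, 6.1]
grip_width: 0.0089
gripper_force: 49.8
```

```bash
python3 o.py
```

```text
14.25 torque [-0.623 -0.379  0.103  2.994 -4.631  5.679] tz each [0.13  0.113 0.049 0.12 ] yaw -27.92 q6 107.4 pos [0.6168 0.0051 0.1072] w 0.0089
```

Request:
drive_tool([
  [[0, 0, 0], 1.5, 0],
  [[0, 0, 0], 3, 0],
  [[0, 0, 0], 4, 0],
])

```text
time_s: 14.55
position: [0.6167, 0.005, 0.1072]
tool_rot: [[0.848, -0.529, 0.003], [-0.529, -0.848, -0.001], [0.003, -0.0, -1.0]]
ft_force: [2.8, -4.4, 5.8]
grip_width: 0.0089
gripper_force: 49.8
```

```bash
python3 o.py; python3 o.py
```

```text
14.75 torque [-0.675 -0.342  0.117  2.194 -4.578  6.261] tz each [0.133 0.132 0.086 0.118] yaw -31.92 q6 111.4 pos [0.6167 0.005  0.1072] w 0.009
14.95 torque [-0.714 -0.33   0.124  2.335 -4.813  5.921] tz each [0.144 0.113 0.126 0.115] yaw -31.91 q6 111.4 pos [0.6167 0.0051 0.1072] w 0.0088
```

Request:
drive_tool([
  [[0, 0, 0], 2, 0],
  [[0, 0, 0], 4, 0],
  [[0, 0, 0], 6, 0],
])

```text
time_s: 15.25
position: [0.6167, 0.0049, 0.1072]
tool_rot: [[0.788, -0.615, 0.003], [-0.615, -0.788, -0.002], [0.003, -0.0, -1.0]]
ft_force: [1.6, -5.7, 6.9]
grip_width: 0.009
gripper_force: 49.8
```

```bash
python3 o.py; python3 o.py
```

```text
15.45 torque [-0.771 -0.258  0.091  1.88  -5.175  6.24 ] tz each [0.181 0.058 0.072 0.052] yaw -37.92 q6 117.4 pos [0.6166 0.0049 0.1072] w 0.0089
15.65 torque [-0.748 -0.26   0.081  2.355 -4.791  5.465] tz each [0.05  0.125 0.077 0.071] yaw -37.92 q6 117.4 pos [0.6166 0.0049 0.1072] w 0.0088
```

Request:
drive_tool([
  [[0, 0, 0], 1, 0],
  [[0, 0, 0], 2, 0],
  [[0, 0, 0], 3, 0],
  [[0, 0, 0], 4, 0],
])

```text
time_s: 16.05
position: [0.6166, 0.0049, 0.1072]
tool_rot: [[0.744, -0.668, 0.002], [-0.668, -0.744, -0.002], [0.003, -0.0, -1.0]]
ft_force: [1.0, -6.1, 6.6]
grip_width: 0.0093
gripper_force: 49.8
```

```bash
python3 - <<'E'
from rig import env
print(env.observe()["wrist_torque"])
E
python3 o.py; python3 o.py
```

```text
[-0.86177652 -0.25993026  0.23733734]
16.25 torque [-0.813 -0.225  0.144  1.717 -5.489  5.643] tz each [0.173 0.13  0.138 0.133] yaw -41.92 q6 121.4 pos [0.6166 0.0048 0.1072] w 0.0091
16.45 torque [-0.799 -0.22   0.138  1.672 -5.482  6.265] tz each [0.157 0.139 0.145 0.109] yaw -41.91 q6 121.4 pos [0.6166 0.0048 0.1072] w 0.0095
```

Felt torque is 0.14 N m, inside the 0.12–0.18 window, so I'm releasing.

Request:
drive_tool([
  [[0, 0, 0], 0, 0.04],
  [[0, 0, 0], 0, 0.04],
  [[0, 0, 0], 0, 0.04],
  [[0, 0, 0], 0, 0.04],
  [[0, 0, 0], 0, 0.04],
  [[0, 0, -0.02], 0, 0.04],
  [[0, 0, -0.06], 0, 0.04],
  [[0, 0, -0.1], 0, 0.04],
  [[0, 0, -0.13], 0, 0.04],
  [[0, 0, -0.13], 0, 0.04],
  [[0, 0, -0.13], 0, 0.04],
])

```text
time_s: 17.55
position: [0.6157, 0.0058, 0.2362]
tool_rot: [[0.742, -0.67, 0.0], [-0.67, -0.742, 0.0], [0.0, -0.0, -1.0]]
ft_force: [0.3, 0.3, -1.2]
grip_width: 0.04
gripper_force: 0.0
```

Run:
```python
from rig import env, viewer
import cv2,numpy as np
from h import *
d=viewer.get_image("wrist"); cv2.imwrite("pics/wr4.png",d["img"][:,:,::-1]); np.savez("wr4.npz",**d)
s=env.observe(); print(s["time_s"],s["ft_force"],s["wrist_torque"])
X=np.array([[.5293,-.0148,.034],[.6152,.007,.131]]);print(p(d,X))
```

```text
17.6 [-0.07253023  0.66654616 -0.30264243] [ 0.01753189  0.03929263 -0.07307872]
[[317.45277845 203.12801014]
 [254.68772748 188.18786169]]
```

View pics/wr4.png

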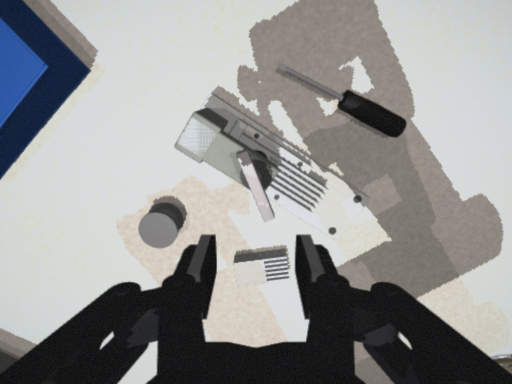

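```bash
python3 - <<'E'
from h import *
np.set_printoptions(precision=4,suppress=True)
d=np.load("wr4.npz")
vv,uu=np.mgrid[140:225,225:285];P=w(d,np.c_[uu.ravel(),vv.ravel()]);m=(P[:,2]>.124)&(P[:,2]<.138)
q=P[m][:,:2];v=np.linalg.svd(q-q.mean(0),full_matrices=False)[2][0];print(m.sum(),q.mean(0),"bar yaw",np.degrees(np.arctan2(v[1],v[0])))
h=w(d,[(327,182),(312,211)],.034);print("sink",h.mean(0),np.linalg.norm(h[0]-h[1]))
E
python3 - <<'E'
import sys; sys.path.insert(0,'.')
from h import *
d=np.load("wr4.npz"); i=d["img"][130:235,170:400,::-1]
cv2.imwrite("pics/wr4c.png",cv2.resize(i,None,fx=3.4,fy=3.4,interpolation=cv2.INTER_CUBIC))
E
```

```text
922 [0.6167 0.0049] bar yaw 159.76273922062703
sink [ 0.534  -0.0215  0.034 ] 0.03908823314658017
```

View pics/wr4c.png

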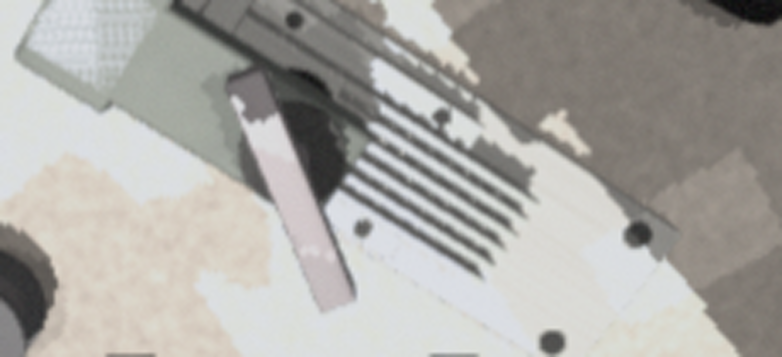

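```bash
python3 -c "
from rig import env
print(env.close_job())"
```

```text
the job is handed in; nothing more can be done
None
```

The job is handed in: the heat sink is home against the stop (pushed until it stalled at about 13 N) and clamped at a felt 0.14 N m. The gripper is clear; on release the T-handle sprang back about 22°, which fits the roughly 25 N the screw should hold.

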